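# Line up pinions by size for the hardness tester

### The arm

A 6-joint arm with a two-finger parallel gripper is mounted at the origin on the work surface. World frame = base frame: x ahead of the robot, y to its left, z up, the work surface at z = 0. Lengths are in m, angles in degrees, forces in N, time in s.
With the tool pointing down it reaches from about 0.375 to 0.9 m from the base axis. Payload 3.1 kg.
Tool frame: the origin (TCP) lies at the very end of the fingers, on their centre line; the grasp point (between the pads) lies 19 mm behind it; z points along the fingers, y is the line along which they close (so a half turn about z gives the same grasp; the last joint's range is limited). The gripper opens to 87 mm and grips with 3 to 60 N. Pads are 19 mm wide; open, the fingers measure 117 mm over their backs; the gripper's body (75 mm by 190 mm) begins 51 mm behind the grasp point.
Start: joints at [-73.482, 30.224, 82.088, -0, 67.689, -10.227], TCP at [0.281, -0.558, 0.195] pointing down, gripper open.
Joint ranges: [-176.69, 176.69], [-43.24, 126.21], [12.49, 139.97], [-82, 262], [0, 151.66], [-163.58, 163.58]. Speed limits (degrees/s): [159.86, 159.86, 180, 180, 180, 180].

### API

Orientations are given as a 3x3 rotation matrix whose columns are the frame's x, y, z axes.
In Python, from rig import * gives the robot as it stands.
- The arm moves only by the tool jog_arm, never from a script. Its arguments are lists of equal length, an entry for each row: "delta_pos": the shift along the world's x, y, z in cm, a list of three; "turn": the turn about the world's z in degrees; "grip": the closure, from 0 (fully open) to 1 (shut). In form: {"delta_pos": [[x, y, z], ...], "turn": [turn, ...], "grip": [grip, ...]}. A call has 1 to 12 rows; each row is the pose to reach, as a shift and turn from the pose commanded when the call began; what a row does not reach only later rows make up. A row lasts 1/8 s, in which the tool goes at most 62.5 mm and 10.7 degrees, less where a joint would pass 70% of its speed; a pose out of reach is approached as far as the arm can. A call with a gripper value outside its range is refused whole. The fingers move at their own pace and stop on an object; the grip force is fixed at half the most. Time passes only in rows, so rows that repeat a pose let the fingers close. It gives the time, the measured TCP pose, the force, the opening and the grip force at its end, in the units of the state.
- read_state(): the state, without advancing time (a new reading comes with each control period).
- capture(name): name is "scene" or "top" or "wrist"; returns a dict with "color" (480x640x3 uint8, blue, green, red), "fovy" (degrees; the focal length in pixels is half the picture's height over the tangent of half this angle, whatever the lens; pixels are square), "cx", "cy" (the principal point, pixels), "k1" (the pictures are not rectified: a ray, as slopes to the right and down, at radius r is drawn at 1 + k1 r^2 times it, then the intrinsics apply), "camera_from_world" (4x4, takes a point from world to camera coordinates). Camera axes: x right, y up, looking along -z (the intrinsics and any distortion apply to the point x, -y, -z); pixel columns grow to the right and rows downward; lengths in m; the calibration is good to about 2 mm. A picture is of the moment at which its call begins. There is no depth.
- hand_in(): hands the job in; it is judged then, once.
The state is a dict: "time_s": time; "joint_positions": joint angles; "qvel": joint speeds; "tau": joint torques, N m; "position": TCP position; "tcp_rot": TCP orientation; "force": force on the tool from outside, world axes, zero at the start; "moment": the same for the moment, N m; "opening": opening from 0.0 (shut) to 1.0 (fully open); "grasp_force": force on a finger pad.
Only numpy, scipy, OpenCV 4.12 (cv2) and the standard library are available. Lean on these libraries where they do the work, as an engineer would, in place of code of your own. Each camera call takes 0.05 s, during which the arm holds its last target. There are 200 camera calls.

### The job

Take the four steel pinions out of the blue tray and line them up for hardness testing on the row of four black rest pads, one to a pad, in order of diameter: the smallest on the pad next to the V-block, rising to the largest at the far end. Each must stand upright, hub up, in the middle of its pad. Leave the microscope objective standing where it is.

Things in the scene. Friction and masses are not known exactly. Their poses are not given: they have to be found in the camera images.
- pinion32: smallest of four loose steel pinions (spur gears), hub up: toothed rim 32 mm outside diameter, 16 mm thick; on it a smooth round hub 20 mm in diameter, 30 mm tall, to grip from above; 46 mm tall in all, 0.08 to 0.47 kg. Starts standing in a blue tray (floor 4 mm thick, rim 12 mm high). Origin: centre of the underside; z up along the hub
- pinion42: second smallest of four loose steel pinions (spur gears), hub up: toothed rim 42 mm outside diameter, 16 mm thick; on it a smooth round hub 20 mm in diameter, 30 mm tall, to grip from above; 46 mm tall in all, 0.08 to 0.47 kg. Starts standing in a blue tray (floor 4 mm thick, rim 12 mm high). Origin: centre of the underside; z up along the hub
- pinion52: second largest of four loose steel pinions (spur gears), hub up: toothed rim 52 mm outside diameter, 16 mm thick; on it a smooth round hub 20 mm in diameter, 30 mm tall, to grip from above; 46 mm tall in all, 0.08 to 0.47 kg. Starts standing in a blue tray (floor 4 mm thick, rim 12 mm high). Origin: centre of the underside; z up along the hub
- pinion62: largest of four loose steel pinions (spur gears), hub up: toothed rim 62 mm outside diameter, 16 mm thick; on it a smooth round hub 20 mm in diameter, 30 mm tall, to grip from above; 46 mm tall in all, 0.08 to 0.47 kg. Starts standing in a blue tray (floor 4 mm thick, rim 12 mm high). Origin: centre of the underside; z up along the hub
- pad1: round black rest pad 1 of four alike, 66 mm in diameter, 5 mm thick, fixed in a row on a steel plate 8 mm thick, 430 by 90 mm; neighbours 68 to 88 mm apart. Pads 1 to 4 follow along the row in this order (x axis: from 1 to 4); either end may be the V-block's. Origin: centre of its underside, so its top is 5 mm above
- pad2: round black rest pad 2 of four alike, 66 mm in diameter, 5 mm thick, fixed in a row on a steel plate 8 mm thick, 430 by 90 mm; neighbours 68 to 88 mm apart. Pads 1 to 4 follow along the row in this order (x axis: from 1 to 4); either end may be the V-block's. Origin: centre of its underside, so its top is 5 mm above
- pad3: round black rest pad 3 of four alike, 66 mm in diameter, 5 mm thick, fixed in a row on a steel plate 8 mm thick, 430 by 90 mm; neighbours 68 to 88 mm apart. Pads 1 to 4 follow along the row in this order (x axis: from 1 to 4); either end may be the V-block's. Origin: centre of its underside, so its top is 5 mm above
- pad4: round black rest pad 4 of four alike, 66 mm in diameter, 5 mm thick, fixed in a row on a steel plate 8 mm thick, 430 by 90 mm; neighbours 68 to 88 mm apart. Pads 1 to 4 follow along the row in this order (x axis: from 1 to 4); either end may be the V-block's. Origin: centre of its underside, so its top is 5 mm above
- vblock: dark steel V-block, 45 mm along the row by 50 mm, 34 mm tall, fixed on the same plate beyond one end of the row, about 70 mm from the centre of the nearest pad: the end for the smallest pinion. At the other end a round black dial gauge with a white face is fixed. Origin: centre of the underside
- objective: microscope objective, black with steel rings, 32 mm in diameter, 46 mm tall, standing loose on the table between tray and plate, to be left alone. Origin: centre of the underside
Not all that is in view belongs to the job. Leave any pink look-alike of the pinion42 alone.

How it is judged (in metres and radians):
At the end, for the whole second after the job is handed in: Each pinion rests on its own pad, its centre within 12 mm of the pad's centre, its underside on the pad's top (within 3 mm), upright within 0.12 rad and still; counted from the pad next to the V-block the order is 32, 42, 52, 62 mm (((horizontal distance between vblock and pad1 below 0.11 m and horizontal distance between pinion32 and pad1 below 0.012 m and z of pinion32 in the frame of pad1 between 0.002 and 0.009 m and horizontal distance between pinion42 and pad2 below 0.012 m and z of pinion42 in the frame of pad2 between 0.002 and 0.009 m and horizontal distance between pinion52 and pad3 below 0.012 m and z of pinion52 in the frame of pad3 between 0.002 and 0.009 m and horizontal distance between pinion62 and pad4 below 0.012 m and z of pinion62 in the frame of pad4 between 0.002 and 0.009 m) or (horizontal distance between vblock and pad4 below 0.11 m and horizontal distance between pinion32 and pad4 below 0.012 m and z of pinion32 in the frame of pad4 between 0.002 and 0.009 m and horizontal distance between pinion42 and pad3 below 0.012 m and z of pinion42 in the frame of pad3 between 0.002 and 0.009 m and horizontal distance between pinion52 and pad2 below 0.012 m and z of pinion52 in the frame of pad2 between 0.002 and 0.009 m and horizontal distance between pinion62 and pad1 below 0.012 m and z of pinion62 in the frame of pad1 between 0.002 and 0.009 m)) and angle between each of pinion32, pinion42, pinion52, pinion62's own z axis and vertical below 0.12 rad and linear speed of each of pinion32, pinion42, pinion52, pinion62 below 0.02 m/s); the robot touches nothing.
It fails at once if the objective is pushed more than 20 mm or tipped over (distance of objective from where it was at the start of the episode above 0.02 m or angle between objective's own z axis and vertical above 0.35 rad).
It also fails if it takes over 96 s, if anything falls off the work surface, if the arm or the gripper's body presses on something with over 40 N, if the wrist force passes 120 N, or if a joint passes its speed limit or range.

## Working session

There is one attempt and no reset: what is moved stays moved. The work goes in short steps, Python scripts to look and compute and a tool call to move; the robot and the scene stay as the last step left them, time stands still between calls to the robot, and variables do not carry over. Pictures are saved under pics/ and viewed, at most 14 in all, crops included, and the job is handed in when it is done.

Besides the shell and the picture viewer there is one more tool, called as a command line: name --pt "numbers of a row" for each row, then --argument value for the rest. jog_arm: Moves the arm, as the interface text tells. Its arguments: {"type":"object","properties":{"delta_pos":{"type":"array"},"turn":{"type":"array"},"grip":{"type":"array"}},"required":["delta_pos","turn","grip"]}

```bash
mkdir -p pics; ls; python3 - <<'E'
from rig import *
import cv2
for n in("scene","top"):
    c=capture(n); cv2.imwrite(f"pics/{n}0.png",c["color"]); print(n,c["fovy"],c["cx"],c["cy"],c["k1"],c["camera_from_world"].tolist() if hasattr(c["camera_from_world"],'tolist') else c["camera_from_world"])
s=read_state(); print(s["time_s"],s["position"],s["tcp_rot"])
E
```

```text
pics
scene 44.86585671889457 327.8196044520829 240.08681504043477 -0.04639156795103221 [[-0.42527465893685423, 0.9048162162851361, 0.021191489178251904, 0.21297092157288694], [-0.51502362280285, -0.26118841892421313, 0.8164136682925498, 0.2715940472714528], [0.74423929782105, 0.3362859268053294, 0.5770785414581886, -1.3872413166943398], [0.0, 0.0, 0.0, 1.0]]
top 48.49360466820734 315.34633374824347 241.73758479604615 -0.14692953059480623 [[0.029532406765389162, -0.9995637375511627, 0.00041415382833805424, -0.009044906573731547], [0.9897222497759746, 0.029299631207999607, 0.13996928202094305, -0.532854554909061], [-0.13992035323364033, -0.003723732512565881, 0.9901557597505295, -0.8678591222056685], [0.0, 0.0, 0.0, 1.0]]
0.1 [ 0.28105246 -0.55744586  0.19369629] [[ 8.93048369e-01  4.49960346e-01 -5.45209561e-04]
 [ 4.49960541e-01 -8.93046503e-01  1.85867727e-03]
 [ 3.49433577e-04 -1.90521150e-03 -9.99998124e-01]]
```

View pics/top0.png

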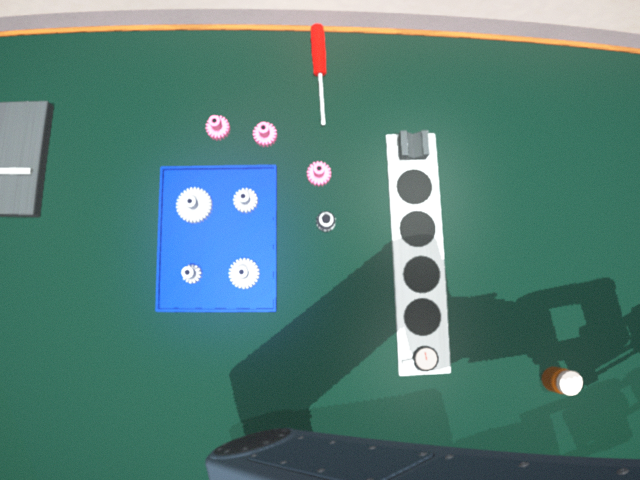

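View pics/scene0.png

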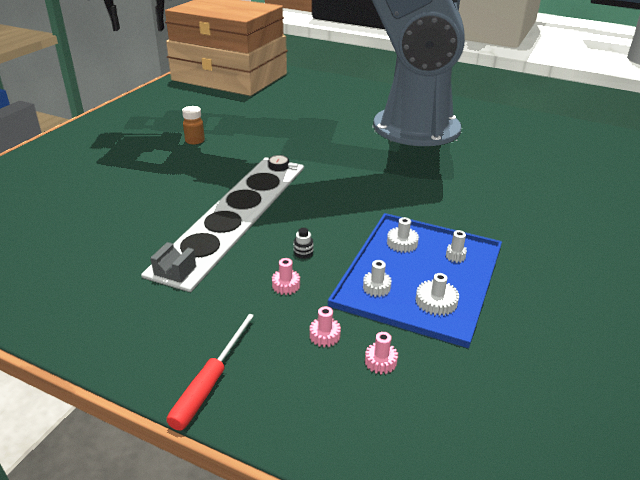

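The top view shows the tray pinions 62 at (194,205), 42 at (245,200), 32 at (191,273) and 52 at (244,273). The pads lie at (414,187), (417,229), (421,274) and (422,317), with the V-block at (414,145) and the objective at (326,221). The scene view confirms the V-block is at the far-x end. Pink look-alikes stand beyond the tray.

```bash
cat > h.py <<'E'
from rig import *
import cv2, numpy as np
def ray(c,p,z):
    f=240/np.tan(np.radians(c["fovy"]/2)); K=np.array([[f,0,c["cx"]],[0,f,c["cy"]],[0,0,1]])
    u=cv2.undistortPoints(np.array([[p]],float),K,np.array([c["k1"],0,0,0.]))[0,0]  # slopes right, down
    M=np.array(c["camera_from_world"]); R=M[:3,:3]; o=-R.T@M[:3,3]
    d=R.T@np.array([u[0],-u[1],-1]); return (o+d*(z-o[2])/d[2])[:2]
def blobs(mask,lo,hi):
    n,l,s,ce=cv2.connectedComponentsWithStats(mask.astype(np.uint8)); return [(ce[i],s[i,4],s[i,2:4]) for i in range(1,n) if lo<s[i,4]<hi]
E
python3 - <<'E'
from h import *
c=capture("top"); im=c["color"]; hsv=cv2.cvtColor(im,cv2.COLOR_BGR2HSV)
g=im.max(2)
print("dark (pads at z .013, objective)")
for ce,a,wh in blobs((g<60)&(hsv[...,1]<120),100,2500):
    if 380<ce[0]<450 and ce[1]<400 or 300<ce[0]<350 and 200<ce[1]<240: print(ce.round(1),a,wh,ray(c,ce,.013).round(4))
print("pinions: gear circle and bore")
big=cv2.resize(im,None,fx=5,fy=5,interpolation=cv2.INTER_CUBIC)
for n,(u,v) in {62:(194,205),42:(245,200),32:(191,273),52:(244,273)}.items():
    r=24; sub=im[v-r:v+r,u-r:u+r]; m=((sub[...,2]>70)).astype(np.uint8)
    cn=max(cv2.findContours(m,0,2)[0],key=cv2.contourArea); (x,y),R=cv2.minEnclosingCircle(cn); 
    p=(x+u-r,y+v-r)
    print(n,np.round(p,1),round(R,1),"rim",ray(c,p,.020).round(4))
t=np.hstack([big[(v-24)*5:(v+24)*5,(u-24)*5:(u+24)*5] for u,v in((194,205),(245,200),(191,273))]); b=np.hstack([big[(v-24)*5:(v+24)*5,(u-24)*5:(u+24)*5] for u,v in((244,273),(326,221),(414,150))])
cv2.imwrite("pics/crop.png",np.vstack([t,b]))
blue=(hsv[...,0]>105)&(hsv[...,0]<130)&(hsv[...,1]>180)
for ce,a,wh in blobs(blue,3000,50000): print("tray",ce,wh,ray(c,ce,.008))
E
```

```text
dark (pads at z .013, objective)
pinions: gear circle and bore
62 [193.5 204.5] 33.2 rim [0.5953 0.2236]
42 [244.5 199.5] 33.2 rim [0.6066 0.1335]
32 [192.  272.5] 32.2 rim [0.4752 0.2188]
52 [243.5 272.5] 33.2 rim [0.4782 0.129 ]
tray [170.68693829 242.0200719 ] [ 53 146] [0.52895405 0.26334884]
```

View pics/crop.png

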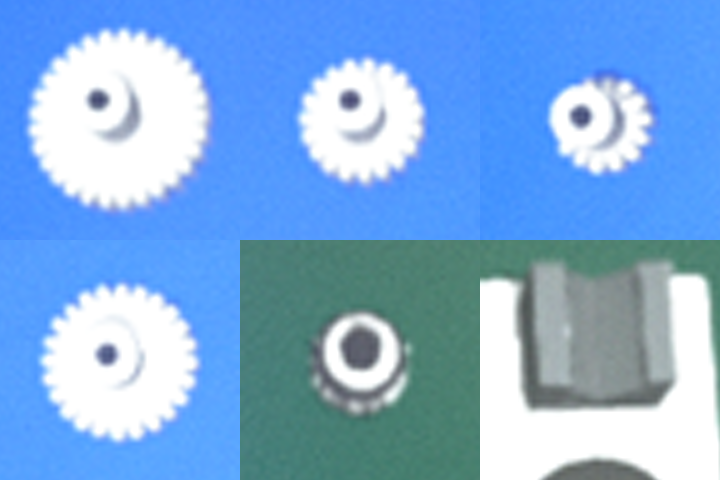

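The crop shows all four rims and bores clearly, but this picture is brighter than the first one. I'll use saturation masks instead of brightness.

```bash
python3 - <<'E'
from h import *
c=capture("top"); im=c["color"]; hsv=cv2.cvtColor(im,cv2.COLOR_BGR2HSV); S=hsv[...,1]; g=im.max(2)
for n,(u,v) in {62:(194,205),42:(245,200),32:(191,273),52:(244,273)}.items():
    r=22; sl=np.s_[v-r:v+r,u-r:u+r]; o=np.array([u-r,v-r])
    m=(S[sl]<110).astype(np.uint8)
    cn=max(cv2.findContours(m,0,2)[0],key=cv2.contourArea); p,R=cv2.minEnclosingCircle(cn); p=np.array(p)+o
    k=cv2.GaussianBlur(g,(0,0),1)[v-10:v+10,u-12:u+8]; y,x=np.unravel_index(k.argmin(),k.shape); q=np.array([u-12+x,v-10+y])
    print(n,p.round(1),round(R,1),"rim",ray(c,p,.02).round(4),"bore",q,ray(c,q,.05).round(4))
med=np.median(g[100:400,380:455])
for t in(70,90,120):
  print(t,[(ce.round(1).tolist(),int(a),wh.tolist(),ray(c,ce,.013).round(4).tolist()) for ce,a,wh in blobs((g<t)&(S<110),500,2500) if 390<ce[0]<440])
q=(326,221.); print("obj top",ray(c,(326.0,219),.046)," base",ray(c,(326,223),0)); print("vblock",ray(c,(414,145),.035))
print("tray corners",[ray(c,p,.012).round(3).tolist() for p in((160,167),(276,166),(276,311),(157,311))])
print("pink",[ray(c,p,.016).round(3).tolist() for p in((319,174),(265,134),(218,128))])
s=read_state(); print(s["tcp_rot"][:,1])
E
```

```text
62 [193.5 204.7] 18.3 rim [0.595  0.2236] bore [189 200] [0.5968 0.2248]
42 [245.  199.7] 12.6 rim [0.6063 0.1325] bore [243 196] [0.6061 0.1321]
32 [190.8 272.9] 10.2 rim [0.4744 0.2209] bore [187 272] [0.4735 0.2203]
52 [243.4 273. ] 15.9 rim [0.4773 0.129 ] bore [241 271] [0.4782 0.1291]
70 []
90 [([421.2, 274.2], 950, [35, 35], [0.4848, -0.1791]), ([422.0, 316.5], 985, [35, 36], [0.4116, -0.1811])]
120 [([413.9, 186.3], 851, [33, 33], [0.6414, -0.1659]), ([417.2, 228.6], 925, [34, 34], [0.565, -0.1718]), ([421.2, 274.0], 1005, [36, 37], [0.485, -0.1791]), ([422.0, 316.5], 1034, [37, 36], [0.4115, -0.1811]), ([415.2, 401.5], 974, [71, 32], [0.2663, -0.1716])]
obj top [ 0.57109407 -0.01020808]  base [ 0.57240332 -0.01110176]
vblock [ 0.71095801 -0.16242699]
tray corners [[0.665, 0.292], [0.671, 0.081], [0.414, 0.071], [0.406, 0.279]]
pink [[0.658, 0.004], [0.73, 0.103], [0.739, 0.19]]
[ 0.45000179 -0.89302668 -0.0013193 ]
```

jog_arm --pt "3 10 -2" --pt "5 16 -4" --pt "7 22 -5" --pt "9 28 -6" --pt "11 34 -7" --pt "13 40 -7" --pt "14 46 -7" --pt "15 52 -7" --pt "16 58 -7" --pt "17 64 -7" --pt "18.3 68 -7" --pt "19 70 -7" --turn '[-3,-6,-9,-12,-15,-18,-20,-22,-24,-26,-26.7,-26.7]' --grip '[0,0,0,0,0,0,0,0,0,0,0,0]'

```text
time_s: 1.7
position: [0.4714, 0.1446, 0.1246]
tcp_rot: [[1.0, 0.003, 0.0], [0.003, -1.0, 0.0], [0.0, -0.0, -1.0]]
force: [0.4, -0.4, 0.4]
opening: 1.0
grasp_force: 0.0
```

jog_arm --pt "0.2 4 0" --pt "0.25 7.6 0" --pt "0.25 7.6 0" --pt "0.25 7.6 0" --turn '[0,0,0,0]' --grip '[0,0,0,0]'

```text
time_s: 2.2
position: [0.4734, 0.2175, 0.1244]
tcp_rot: [[1.0, 0.001, -0.001], [0.001, -1.0, -0.001], [-0.001, 0.001, -1.0]]
force: [-0.3, -0.1, -0.3]
opening: 1.002
grasp_force: 0.0
```

```bash
python3 - <<'E'
from h import *
c=capture("wrist"); cv2.imwrite("pics/w1.png",c["color"]); M=np.array(c["camera_from_world"]); print(read_state()["position"],-M[:3,:3].T@M[:3,3])
E
```

```text
[0.47348798 0.21704994 0.12440418] [0.54521094 0.21823589 0.31438115]
```

View pics/w1.png

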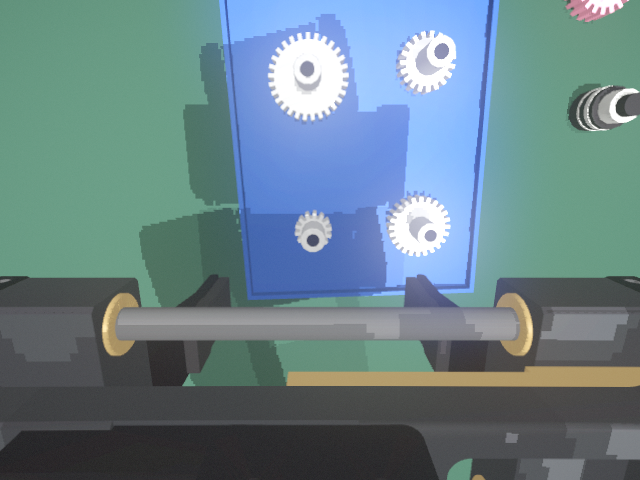

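The wrist view shows bores at about (307,68) for 62, (441,50) for 42, (313,240) for 32 and (430,236) for 52.

```bash
python3 - <<'E'
from h import *
c=capture("wrist")
for n,p in {62:(307,68),42:(441,50),32:(313,240),52:(430,236)}.items(): print(n,ray(c,p,.05).round(4))
for n,p in {62:(309,77),42:(427,62),32:(314,228),52:(418,224)}.items(): print(n,ray(c,p,.02).round(4))
print("obj",ray(c,(630,104),.046))
E
```

```text
62 [0.5984 0.2248]
42 [0.6094 0.1337]
32 [0.476  0.2209]
52 [0.4793 0.13  ]
62 [0.5981 0.2241]
42 [0.6085 0.1341]
32 [0.4789 0.2204]
52 [0.4824 0.1312]
obj [ 0.5752101  -0.00485859]
```

jog_arm --pt "0.2 0.35 -1" --pt "0.2 0.35 -3" --pt "0.2 0.35 -5" --pt "0.2 0.35 -7" --pt "0.2 0.35 -8.5" --pt "0.2 0.35 -9.3" --pt "0.2 0.35 -9.8" --pt "0.2 0.35 -9.8" --pt "0.2 0.35 -9.8" --pt "0.2 0.35 -9.8" --pt "0.2 0.35 -9.8" --pt "0.2 0.35 -9.8" --turn '[0,0,0,0,0,0,0,0,0,0,0,0]' --grip '[0,0,0,0,0,0,0,0,1,1,1,1]'

```text
time_s: 3.8
position: [0.4758, 0.2214, 0.0267]
tcp_rot: [[1.0, 0.001, 0.0], [0.001, -1.0, 0.0], [0.0, -0.0, -1.0]]
force: [0.5, 0.3, 1.3]
opening: 0.628
grasp_force: 0.0
```

jog_arm --pt "0 0 0" --pt "0 0 0" --pt "0 0 0" --pt "0 0 0" --turn '[0,0,0,0]' --grip '[1,1,1,1]'

```text
time_s: 4.3
position: [0.4758, 0.2214, 0.0265]
tcp_rot: [[1.0, 0.001, -0.0], [0.001, -1.0, 0.0], [-0.0, -0.0, -1.0]]
force: [0.4, -0.6, -0.3]
opening: 0.169
grasp_force: 0.0
```

jog_arm --pt "0 0 0" --pt "0 0 0" --turn '[0,0]' --grip '[1,1]'

```text
time_s: 4.55
position: [0.4758, 0.2214, 0.0266]
tcp_rot: [[1.0, 0.001, -0.0], [0.001, -1.0, -0.0], [-0.0, 0.0, -1.0]]
force: [0.6, 0.6, 0.0]
opening: 0.019
grasp_force: 0.0
```

```bash
python3 - <<'E'
from h import *
c=capture("wrist"); cv2.imwrite("pics/w2.png",c["color"]); s=read_state(); print(s["opening"],s["grasp_force"])
E
```

```text
0.01439176770435998 0.0
```

View pics/w2.png

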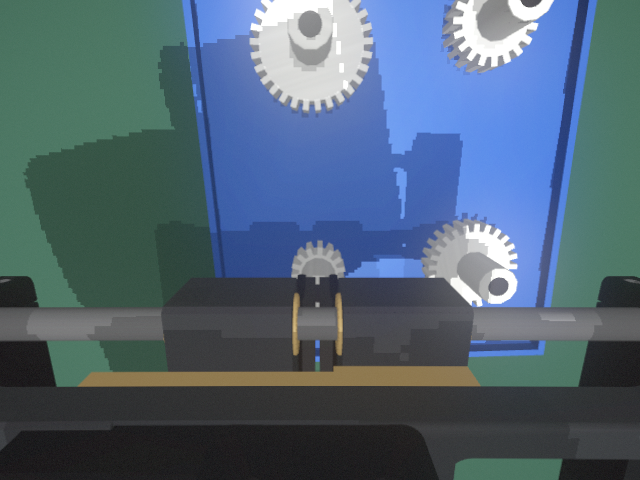

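The fingers closed fully without gripping. The 32 pinion's rim is visible at about (318,257), just ahead of the fingers. I'll work out where it is relative to them.

```bash
cat >> h.py <<'E'
def proj(c,P):
    f=240/np.tan(np.radians(c["fovy"]/2)); M=np.array(c["camera_from_world"]); q=M[:3,:3]@np.array(P)+M[:3,3]
    x,y=q[0]/-q[2],-q[1]/-q[2]; k=1+c["k1"]*(x*x+y*y); return np.array([f*x*k+c["cx"],f*y*k+c["cy"]])
E
python3 - <<'E'
from h import *
c=capture("wrist"); s=read_state(); t=s["position"]
print(t,"tcp px",proj(c,t),"grasp",proj(c,t+[0,0,.019]), "bore old",proj(c,[.476,.2208,.05]))
print("rim front edge",ray(c,(318,240),.02),"left",ray(c,(292,270),.02),"right",ray(c,(345,270),.02))
print([ (n,ray(c,p,.05).round(4)) for n,p in {62:(310,24),52:(498,287)}.items()])
print(np.array(c["camera_from_world"]).round(3).tolist(),c["fovy"],c["k1"])
c=capture("top"); cv2.imwrite("pics/top2.png",c["color"]); print("top: tcp px",proj(c,t),proj(c,[.4744,.2209,.02]))
E
```

```text
[0.47577392 0.22142086 0.02654534] tcp px [318.22796795 276.91544997] grasp [318.31664571 289.75970083] bore old [319.55335423 292.7438286 ]
rim front edge [0.49608025 0.22158258] left [0.47764655 0.23698124] right [0.47769914 0.20551647]
[(62, array([0.5978, 0.2252])), (52, array([0.4794, 0.1301]))]
[[0.001, -1.0, -0.001, 0.222], [0.966, 0.002, -0.259, -0.473], [0.259, -0.001, 0.966, -0.351], [0.0, 0.0, 0.0, 1.0]] 68.8390821909755 0.009260954506671549
top: tcp px [189.65734278 271.81790769] [190.78180648 272.93708041]
```

View pics/top2.png

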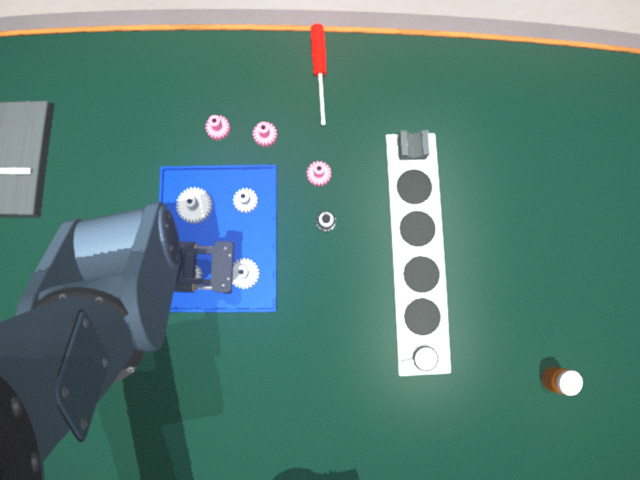

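The rim is still at about (0.480, 0.2215), so the pinion hasn't moved. I'll zoom in on the finger tips.

```bash
python3 - <<'E'
import cv2
a=cv2.imread("pics/w2.png")[225:385,220:420]; cv2.imwrite("pics/w2c.png",cv2.resize(a,(750,600),interpolation=cv2.INTER_CUBIC))
E
```

```text
(no output)
```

View pics/w2c.png

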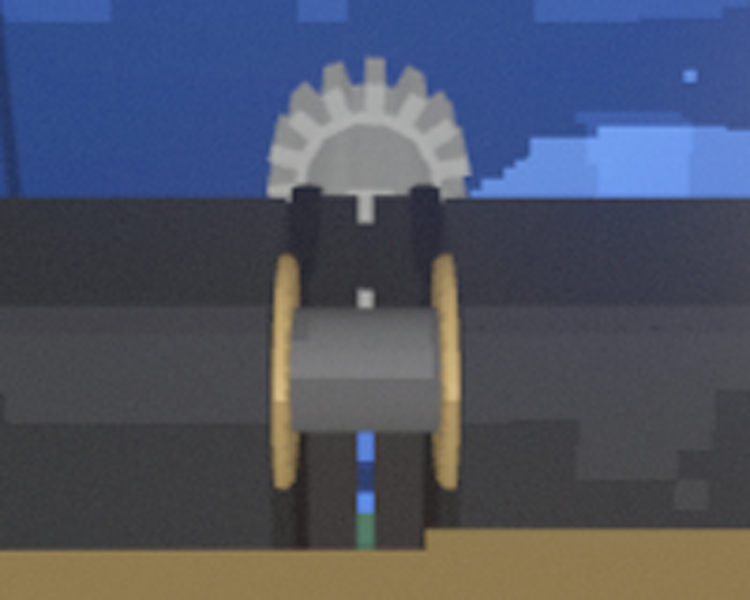

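The shut fingers hide the hub top while the hub wall shows in front of them, so the fingers seem to be above the hub. The scene camera will show this from the side.

```bash
python3 - <<'E'
from h import *
c=capture("scene"); t=read_state()["position"]; p=proj(c,t); print(p, proj(c,t+[0,0,.025]),proj(c,[.476,.221,.05]),proj(c,[.476,.221,.02]))
x,y=int(p[0]),int(p[1]); a=c["color"][max(0,y-75):y+45,x-80:x+80]; cv2.imwrite("pics/s2.png",cv2.resize(a,(800,600),interpolation=cv2.INTER_CUBIC)); print(x,y)
E
```

```text
[457.86529036 245.98128928] [460.20422489 233.33053089] [459.77520204 234.13605242] [456.98612207 249.24272543]
457 245
```

View pics/s2.png

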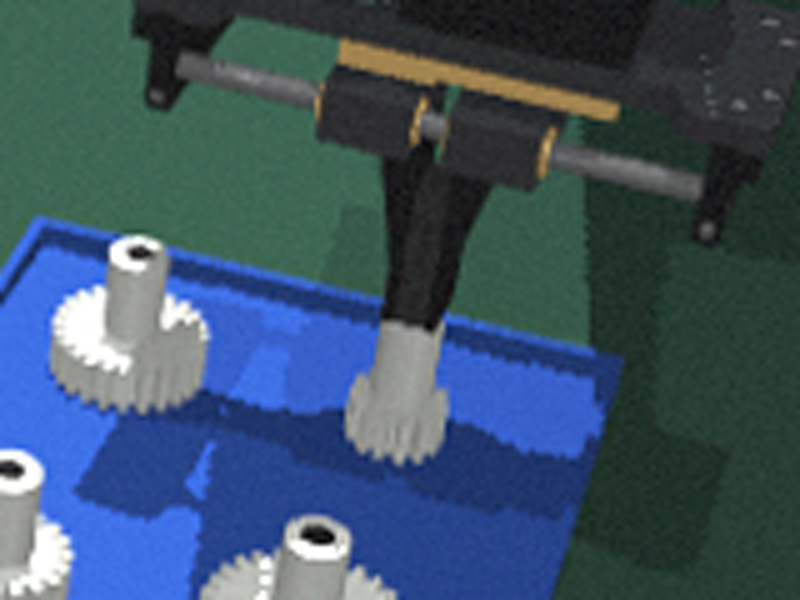

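The scene crop shows the shut fingers resting just over the hub top, with the tip at z≈0.050. The reported TCP is 0.0265, so the real tips are about 24 mm above the reported z. I'll open, go about 21 mm lower and watch the force.

jog_arm --pt "0 0 0.3" --pt "0 0 0.3" --pt "0 0 0.3" --pt "0 0 0.3" --pt "0 0 0.3" --pt "0 0 0.3" --pt "0 0 -0.5" --pt "0 0 -1" --pt "0 0 -1.5" --pt "0 0 -1.8" --pt "0 0 -2.1" --pt "0 0 -2.1" --turn '[0,0,0,0,0,0,0,0,0,0,0,0]' --grip '[0.4,0.4,0.4,0.4,0.4,0.4,0.4,0.4,0.4,0.4,0.4,0.4]'

```text
time_s: 6.25
position: [0.4757, 0.2214, 0.0053]
tcp_rot: [[1.0, 0.001, -0.0], [0.001, -1.0, -0.0], [-0.0, 0.0, -1.0]]
force: [-0.5, 0.9, 0.1]
opening: 0.599
grasp_force: 0.0
```

jog_arm --pt "0 0 0" --pt "0 0 0" --pt "0 0 0" --pt "0 0 0" --pt "0 0 0" --pt "0 0 0" --turn '[0,0,0,0,0,0]' --grip '[1,1,1,1,1,1]'

```text
time_s: 7.0
position: [0.4758, 0.2214, 0.0056]
tcp_rot: [[1.0, 0.001, 0.0], [0.001, -1.0, 0.0], [0.0, -0.0, -1.0]]
force: [-0.0, -0.1, 0.5]
opening: 0.215
grasp_force: 30.0
```

jog_arm --pt "0 0 1.5" --pt "0 0 4" --pt "0 0 7" --pt "0 0 9" --pt "0.7 -1.6 9.5" --pt "2.2 -5 9.5" --pt "4 -9.3 9.5" --pt "5.9 -13.7 9.5" --pt "7.8 -18.2 9.5" --pt "9.7 -22.6 9.5" --pt "11.6 -27 9.5" --pt "13.5 -31.4 9.5" --turn '[0,0,0,0,0,0,0,0,0,0,0,0]' --grip '[1,1,1,1,1,1,1,1,1,1,1,1]'

```text
time_s: 8.5
position: [0.6105, -0.0953, 0.0999]
tcp_rot: [[1.0, -0.0, -0.001], [-0.0, -1.0, 0.0], [-0.001, -0.0, -1.0]]
force: [1.2, -0.5, -0.4]
opening: 0.22
grasp_force: 30.0
```

jog_arm --pt "1.7 -4 0" --pt "2.7 -6.3 0" --pt "3.1 -7.3 0" --pt "3.1 -7.3 0" --pt "3.1 -7.3 0" --turn '[0,0,0,0,0]' --grip '[1,1,1,1,1]'

```text
time_s: 9.12
position: [0.6408, -0.1644, 0.1002]
tcp_rot: [[1.0, 0.002, -0.002], [0.002, -1.0, 0.001], [-0.002, -0.001, -1.0]]
force: [0.3, -0.7, -0.5]
opening: 0.217
grasp_force: 30.0
```

```bash
python3 - <<'E'
from h import *
c=capture("wrist"); cv2.imwrite("pics/w3.png",c["color"]); t=read_state(); print(t["position"],t["opening"],t["grasp_force"])
for p in((.6414,-.1659),(.565,-.1718),(.485,-.1791)): print(proj(c,[*p,.013]))
E
```

```text
[ 0.64098955 -0.16423408  0.10036709] 0.2180696502058998 29.991569817066193
[319.97445425 238.20814331]
[326.35047958 322.93860109]
[333.41958351 400.83493857]
```

View pics/w3.png

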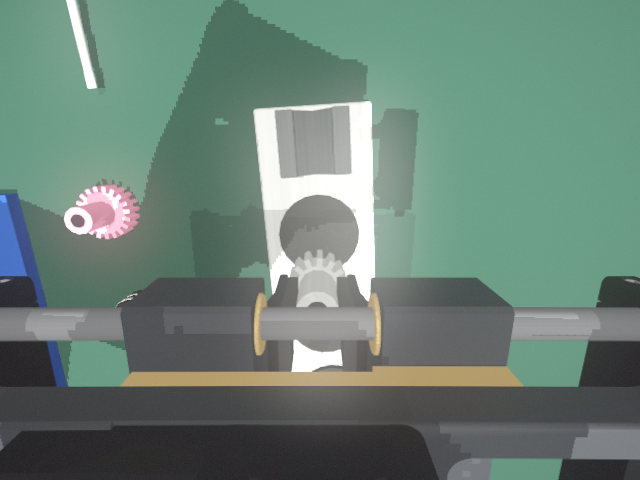

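The gripped pinion is upright in the fingers. Pad 1 (beside the V-block) is centred at about (319.5,234), some 2 mm farther in x than the top view gave. Now lowering onto it.

jog_arm --pt "0.2 -0.15 -1.5" --pt "0.2 -0.15 -4" --pt "0.2 -0.15 -6" --pt "0.2 -0.15 -7.2" --pt "0.2 -0.15 -7.8" --pt "0.2 -0.15 -8.2" --pt "0.2 -0.15 -8.5" --pt "0.2 -0.15 -8.5" --pt "0.2 -0.15 -8.5" --turn '[0,0,0,0,0,0,0,0,0]' --grip '[1,1,1,1,1,1,1,1,1]'

```text
time_s: 10.3
position: [0.6441, -0.1673, 0.016]
tcp_rot: [[1.0, 0.001, 0.001], [0.001, -1.0, -0.0], [0.001, 0.0, -1.0]]
force: [0.2, 1.1, -1.1]
opening: 0.22
grasp_force: 30.0
```

jog_arm --pt "0 0 -0.12" --pt "0 0 -0.12" --pt "0 0 -0.12" --pt "0 0 -0.12" --pt "0 0 -0.12" --pt "0 0 -0.12" --pt "0 0 1" --pt "0 0 3" --pt "0 0 5" --pt "0 0 7" --pt "0 0 8.5" --pt "0 0 8.5" --turn '[0,0,0,0,0,0,0,0,0,0,0,0]' --grip '[1,1,0.4,0.4,0.4,0.4,0.4,0.4,0.4,0.4,0.4,0.4]'

```text
time_s: 11.8
position: [0.6449, -0.1676, 0.1026]
tcp_rot: [[1.0, 0.001, 0.003], [0.001, -1.0, -0.001], [0.003, 0.001, -1.0]]
force: [-0.2, 0.0, 0.6]
opening: 0.6
grasp_force: 0.0
```

```bash
cat > chk.py <<'E'
from h import *
import sys
# wrist view around a pad: pad and bore px; args name, expected pad x y
name=sys.argv[1]; c=capture("wrist"); cv2.imwrite(f"pics/{name}.png",c["color"]); s=read_state(); print(s["time_s"],s["position"].round(4),s["opening"])
E
python3 chk.py w4
```

```text
11.85 [ 0.644  -0.1672  0.1013] 0.5990204464791805
```

View pics/w4.png

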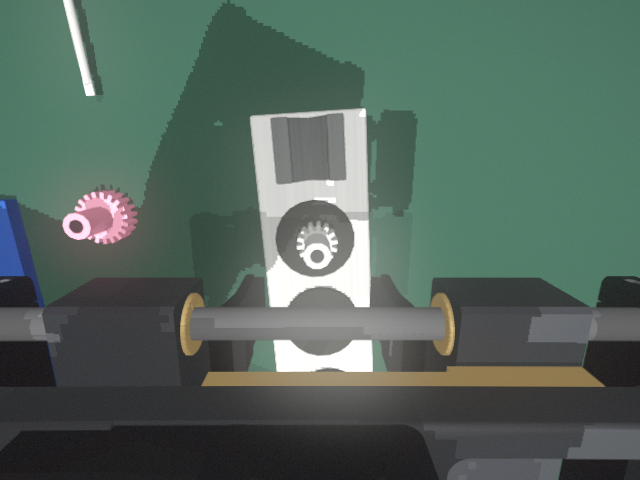

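The 32 pinion stands upright near the centre of pad 1: pad about (315,238), rim about (317,243). Next is 42.

jog_arm --pt "-0.2 2 0" --pt "-0.8 6.5 0" --pt "-1.4 12 0" --pt "-2 17.5 0" --pt "-2.7 23 0" --pt "-3.3 27.5 0" --pt "-3.6 30.1 0" --pt "-3.6 30.1 -1" --pt "-3.6 30.1 -3" --pt "-3.6 30.1 -5" --pt "-3.6 30.1 -6" --pt "-3.6 30.1 -6" --turn '[0,0,0,0,0,0,0,0,0,0,0,0]' --grip '[0.4,0.4,0.4,0.4,0.4,0.4,0.4,0.4,0.4,0.4,0.4,0.4]'

```text
time_s: 13.35
position: [0.6067, 0.1333, 0.0392]
tcp_rot: [[1.0, -0.0, -0.003], [-0.0, -1.0, -0.0], [-0.003, 0.0, -1.0]]
force: [0.0, -0.2, -0.1]
opening: 0.599
grasp_force: 0.0
```

jog_arm --pt "0.1 0 -1" --pt "0.1 0 -2" --pt "0.1 0 -2.8" --pt "0.1 0 -3.3" --pt "0.1 0 -3.3" --pt "0.1 0 -3.3" --pt "0.1 0 -3.3" --pt "0.1 0 -3.3" --pt "0.1 0 -3.3" --pt "0.1 0 -3.3" --pt "0.1 0 -3.3" --turn '[0,0,0,0,0,0,0,0,0,0,0]' --grip '[0.4,0.4,0.4,0.4,0.4,1,1,1,1,1,1]'

```text
time_s: 14.72
position: [0.6089, 0.1338, 0.0077]
tcp_rot: [[1.0, 0.001, 0.0], [0.001, -1.0, -0.0], [0.0, 0.0, -1.0]]
force: [0.1, -0.2, 0.8]
opening: 0.22
grasp_force: 30.0
```

jog_arm --pt "0 0 1.5" --pt "0 0 4" --pt "0 0 7" --pt "0 0 9" --pt "-0.2 -1.5 9.3" --pt "-0.8 -6 9.3" --pt "-1.5 -11 9.3" --pt "-2.2 -16 9.3" --pt "-2.9 -21 9.3" --pt "-3.5 -26 9.3" --pt "-4 -29.5 9.3" --pt "-4.2 -30.6 9.3" --turn '[0,0,0,0,0,0,0,0,0,0,0,0]' --grip '[1,1,1,1,1,1,1,1,1,1,1,1]'

```text
time_s: 16.23
position: [0.5655, -0.1748, 0.0999]
tcp_rot: [[1.0, -0.003, -0.001], [-0.003, -1.0, 0.0], [-0.001, -0.0, -1.0]]
force: [0.2, 0.5, -1.6]
opening: 0.215
grasp_force: 30.0
```

jog_arm --pt "0 0 0" --pt "0 0 -2" --pt "0 0 -4.5" --pt "0 0 -6.3" --pt "0 0 -7.5" --pt "0 0 -8" --pt "0 0 -8.2" --pt "0 0 -8.2" --turn '[0,0,0,0,0,0,0,0]' --grip '[1,1,1,1,1,1,1,1]'

```text
time_s: 17.23
position: [0.5672, -0.1723, 0.019]
tcp_rot: [[1.0, 0.001, 0.001], [0.001, -1.0, -0.0], [0.001, 0.0, -1.0]]
force: [0.7, -0.2, -2.7]
opening: 0.218
grasp_force: 30.0
```

jog_arm --pt "0 0 -0.2" --pt "0 0 -0.2" --pt "0 0 -0.2" --pt "0 0 -0.2" --pt "0 0 -0.2" --pt "0 0 -0.2" --pt "0 0 1" --pt "0 0 3" --pt "0 0 5" --pt "0 0 7" --pt "0 0 8.2" --pt "0 0 8.2" --turn '[0,0,0,0,0,0,0,0,0,0,0,0]' --grip '[1,1,0.4,0.4,0.4,0.4,0.4,0.4,0.4,0.4,0.4,0.4]'

```text
time_s: 18.73
position: [0.5675, -0.1725, 0.1018]
tcp_rot: [[1.0, 0.001, 0.002], [0.001, -1.0, -0.001], [0.002, 0.001, -1.0]]
force: [-0.1, -0.1, -0.3]
opening: 0.604
grasp_force: 0.0
```

```bash
python3 chk.py w5
```

```text
18.775 [ 0.5669 -0.1721  0.1009] 0.5991640975183143
```

View pics/w5.png

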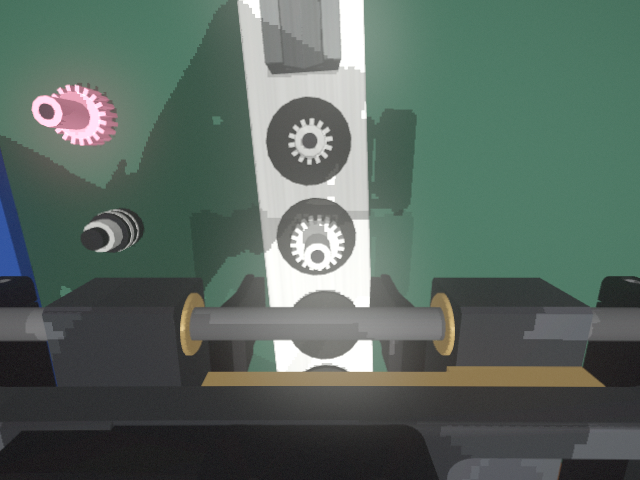

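Pinions 32 and 42 both stand centred on their pads, at (310,141) and (317,241). Next is 52.

jog_arm --pt "-0.5 2 0" --pt "-1.9 6.5 0" --pt "-3.5 12 0" --pt "-5.1 17.5 0" --pt "-6.7 23 0" --pt "-8 27.5 0" --pt "-8.8 30.2 0" --pt "-8.8 30.2 -1" --pt "-8.8 30.2 -3" --pt "-8.8 30.2 -5" --pt "-8.8 30.2 -6" --pt "-8.8 30.2 -6" --turn '[0,0,0,0,0,0,0,0,0,0,0,0]' --grip '[0.4,0.4,0.4,0.4,0.4,0.4,0.4,0.4,0.4,0.4,0.4,0.4]'

```text
time_s: 20.27
position: [0.478, 0.1295, 0.0396]
tcp_rot: [[1.0, 0.0, -0.003], [0.0, -1.0, -0.0], [-0.003, 0.0, -1.0]]
force: [0.7, -0.1, 0.0]
opening: 0.599
grasp_force: 0.0
```

jog_arm --pt "0 0 -1" --pt "0 0 -2" --pt "0 0 -2.8" --pt "0 0 -3.3" --pt "0 0 -3.3" --pt "0 0 -3.3" --pt "0 0 -3.3" --pt "0 0 -3.3" --pt "0 0 -3.3" --pt "0 0 -3.3" --pt "0 0 -3.3" --turn '[0,0,0,0,0,0,0,0,0,0,0]' --grip '[0.4,0.4,0.4,0.4,0.4,1,1,1,1,1,1]'

```text
time_s: 21.65
position: [0.4789, 0.1297, 0.0076]
tcp_rot: [[1.0, 0.001, 0.0], [0.001, -1.0, -0.0], [0.0, 0.0, -1.0]]
force: [-1.0, -1.7, 1.6]
opening: 0.217
grasp_force: 30.0
```

jog_arm --pt "0 0 1.5" --pt "0 0 4" --pt "0 0 7" --pt "0 0 9" --pt "0.1 -1.5 9.3" --pt "0.2 -6 9.3" --pt "0.3 -11 9.3" --pt "0.4 -16 9.3" --pt "0.5 -21 9.3" --pt "0.6 -26 9.3" --pt "0.7 -29.8 9.3" --pt "0.8 -30.9 9.3" --turn '[0,0,0,0,0,0,0,0,0,0,0,0]' --grip '[1,1,1,1,1,1,1,1,1,1,1,1]'

```text
time_s: 23.15
position: [0.4862, -0.1821, 0.0999]
tcp_rot: [[1.0, -0.003, -0.0], [-0.003, -1.0, -0.0], [-0.0, 0.0, -1.0]]
force: [0.4, 0.4, -2.9]
opening: 0.221
grasp_force: 30.0
```

jog_arm --pt "0 0 0" --pt "0 0 -2" --pt "0 0 -4.5" --pt "0 0 -6.3" --pt "0 0 -7.5" --pt "0 0 -8" --pt "0 0 -8.2" --pt "0 0 -8.2" --turn '[0,0,0,0,0,0,0,0]' --grip '[1,1,1,1,1,1,1,1]'

```text
time_s: 24.15
position: [0.4871, -0.1792, 0.0189]
tcp_rot: [[1.0, 0.001, 0.001], [0.001, -1.0, -0.0], [0.001, 0.0, -1.0]]
force: [0.5, -0.0, -2.4]
opening: 0.219
grasp_force: 30.0
```

jog_arm --pt "0 0 -0.2" --pt "0 0 -0.2" --pt "0 0 -0.2" --pt "0 0 -0.2" --pt "0 0 -0.2" --pt "0 0 -0.2" --pt "0 0 1" --pt "0 0 3" --pt "0 0 5" --pt "0 0 7" --pt "0 0 8.2" --pt "0 0 8.2" --turn '[0,0,0,0,0,0,0,0,0,0,0,0]' --grip '[1,1,0.4,0.4,0.4,0.4,0.4,0.4,0.4,0.4,0.4,0.4]'

```text
time_s: 25.65
position: [0.4874, -0.1795, 0.1017]
tcp_rot: [[1.0, 0.001, 0.002], [0.001, -1.0, -0.001], [0.002, 0.001, -1.0]]
force: [0.6, -0.1, -0.3]
opening: 0.603
grasp_force: 0.0
```

```bash
python3 chk.py w6; python3 - <<'E'
from h import *
c=capture("wrist"); print("pad D px",proj(c,[.4115,-.181,.013]),"pad C",proj(c,[.485,-.179,.013]))
E
```

```text
25.7 [ 0.4869 -0.1791  0.1009] 0.5966832933719627
pad D px [319.89510061 322.38283217] pad C [317.77006919 241.1330895 ]
```

View pics/w6.png

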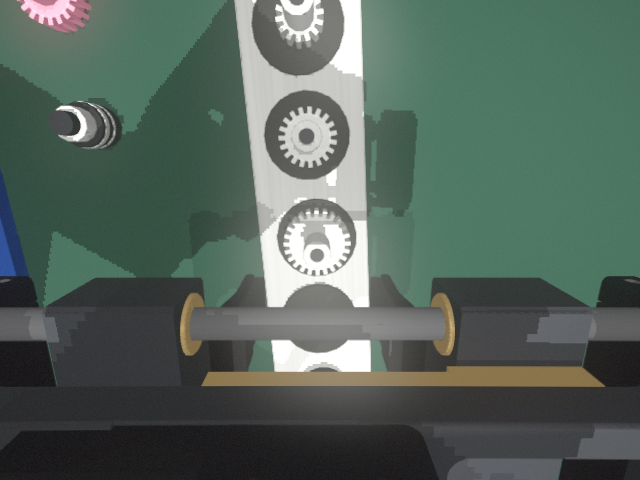

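Pinion 52 is centred on pad 3, with the pad and rim both at about (317,238). Next is 62.

jog_arm --pt "0.6 2 0" --pt "1.8 6.5 0" --pt "3.2 12 0" --pt "4.8 17.5 0" --pt "6.3 23 0" --pt "7.8 28.5 0" --pt "9.3 34 0" --pt "10.5 38.5 0" --pt "11.1 40.4 0" --pt "11.1 40.4 -2" --pt "11.1 40.4 -4" --pt "11.1 40.4 -6" --turn '[0,0,0,0,0,0,0,0,0,0,0,0]' --grip '[0.4,0.4,0.4,0.4,0.4,0.4,0.4,0.4,0.4,0.4,0.4,0.4]'

```text
time_s: 27.25
position: [0.5971, 0.2238, 0.0391]
tcp_rot: [[1.0, 0.0, -0.002], [0.0, -1.0, -0.001], [-0.002, 0.001, -1.0]]
force: [0.5, 0.5, 0.1]
opening: 0.601
grasp_force: 0.0
```

jog_arm --pt "0 0 0" --pt "0 0 -1" --pt "0 0 -2" --pt "0 0 -2.8" --pt "0 0 -3.3" --pt "0 0 -3.3" --pt "0 0 -3.3" --pt "0 0 -3.3" --pt "0 0 -3.3" --pt "0 0 -3.3" --pt "0 0 -3.3" --pt "0 0 -3.3" --turn '[0,0,0,0,0,0,0,0,0,0,0,0]' --grip '[0.4,0.4,0.4,0.4,0.4,0.4,1,1,1,1,1,1]'

```text
time_s: 28.75
position: [0.5979, 0.2248, 0.0077]
tcp_rot: [[1.0, 0.001, 0.0], [0.001, -1.0, -0.0], [0.0, 0.0, -1.0]]
force: [-1.3, -1.0, 0.7]
opening: 0.218
grasp_force: 30.0
```

jog_arm --pt "0 0 1.5" --pt "0 0 4" --pt "0 0 7" --pt "0 0 9" --pt "-0.7 -1.5 9.3" --pt "-2.5 -5.5 9.3" --pt "-4.8 -10.5 9.3" --pt "-7.1 -15.5 9.3" --pt "-9.4 -20.5 9.3" --pt "-11.7 -25.5 9.3" --pt "-14 -30.5 9.3" --pt "-16.2 -35.5 9.3" --turn '[0,0,0,0,0,0,0,0,0,0,0,0]' --grip '[1,1,1,1,1,1,1,1,1,1,1,1]'

```text
time_s: 30.25
position: [0.4332, -0.1313, 0.1001]
tcp_rot: [[1.0, 0.001, -0.002], [0.001, -1.0, 0.001], [-0.002, -0.001, -1.0]]
force: [0.6, 0.6, -4.5]
opening: 0.217
grasp_force: 30.0
```

jog_arm --pt "-1.7 -3.6 0" --pt "-2.2 -4.9 0" --pt "-2.3 -5 0" --pt "-2.3 -5 0" --pt "-2.3 -5 -2" --pt "-2.3 -5 -4.5" --pt "-2.3 -5 -6.3" --pt "-2.3 -5 -7.5" --pt "-2.3 -5 -8" --pt "-2.3 -5 -8.2" --pt "-2.3 -5 -8.2" --turn '[0,0,0,0,0,0,0,0,0,0,0]' --grip '[1,1,1,1,1,1,1,1,1,1,1]'

```text
time_s: 31.62
position: [0.4131, -0.1802, 0.0189]
tcp_rot: [[1.0, 0.001, 0.001], [0.001, -1.0, -0.0], [0.001, 0.0, -1.0]]
force: [-0.1, -0.3, -3.5]
opening: 0.212
grasp_force: 30.0
```

jog_arm --pt "0 0 -0.2" --pt "0 0 -0.2" --pt "0 0 -0.2" --pt "0 0 -0.2" --pt "0 0 -0.2" --pt "0 0 -0.2" --pt "0 0 1" --pt "0 0 3" --pt "0 0 6" --pt "0 0 9" --pt "0 0 12" --pt "0 0 12" --turn '[0,0,0,0,0,0,0,0,0,0,0,0]' --grip '[1,1,0.4,0.4,0.4,0.4,0.4,0.4,0.4,0.4,0.4,0.4]'

```text
time_s: 33.12
position: [0.4142, -0.1811, 0.1411]
tcp_rot: [[1.0, 0.001, 0.005], [0.001, -1.0, -0.004], [0.005, 0.004, -1.0]]
force: [0.7, 0.8, -0.0]
opening: 0.601
grasp_force: 0.0
```

jog_arm --pt "0.5 4 0" --pt "1 9 0" --pt "1.5 14 0" --pt "2 19 0" --pt "2.5 24 0" --pt "3 28 0" --pt "3 30 0" --pt "3 30 0" --pt "3 30 0" --turn '[0,0,0,0,0,0,0,0,0]' --grip '[0.4,0.4,0.4,0.4,0.4,0.4,0.4,0.4,0.4]'

```text
time_s: 34.25
position: [0.4423, 0.1194, 0.1381]
tcp_rot: [[1.0, 0.001, -0.001], [0.001, -1.0, -0.0], [-0.001, 0.0, -1.0]]
force: [0.4, 0.6, -0.9]
opening: 0.601
grasp_force: 0.0
```

```bash
python3 - <<'E'
from h import *
c=capture("top"); im=c["color"]; print(read_state()["time_s"])
big=cv2.resize(im[120:380,300:460],None,fx=2.3,fy=2.3,interpolation=cv2.INTER_CUBIC); cv2.imwrite("pics/fin.png",big)
S=cv2.cvtColor(im,cv2.COLOR_BGR2HSV)[...,1]; g=im.max(2)
for n,(u,v) in {32:(414,186),42:(417,229),52:(421,274),62:(422,316.5)}.items():
    v=int(v); sub=(g[v-15:v+15,u-15:u+15]>np.percentile(g[v-15:v+15,u-15:u+15],10)+50).astype(np.uint8)
    q=max(cv2.findContours(sub,0,2)[0],key=cv2.contourArea); p,R=cv2.minEnclosingCircle(q); p=np.array(p)+[u-15,v-15]
    print(n,p.round(1),round(R,1),ray(c,p,.029).round(4))
E
```

```text
34.3
32 [418.5 180.5] 13.4 [ 0.6481 -0.1712]
42 [419.4 227.4] 12.8 [ 0.5644 -0.1727]
52 [424.1 272. ] 17.0 [ 0.4872 -0.181 ]Traceback (most recent call last):
  File "<stdin>", line 7, in <module>
ValueError: max() iterable argument is empty
```

View pics/fin.png

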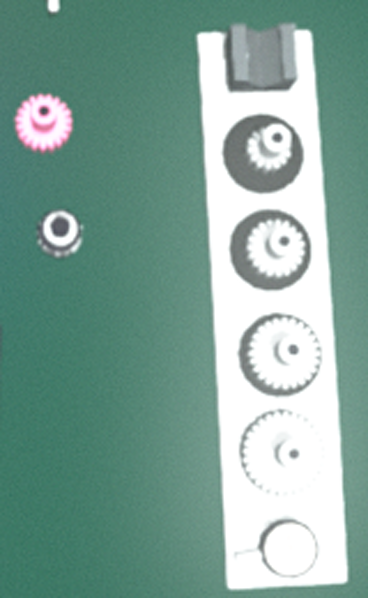

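All four stand upright in the right order, with the objective still at (59,232) in the crop. One calculation to check the centring from the rim pixels I read off: (267,148), (275,248), (282,352) and (281,452).

```bash
python3 - <<'E'
from h import *
c=capture("top")
for n,p,q in((32,(267,148),(.6414,-.1659)),(42,(275,248),(.565,-.1718)),(52,(282,352),(.485,-.1791)),(62,(281,452),(.4115,-.181))):
    w=ray(c,np.array(p)/2.3+[300,120],.029); print(n,w.round(4),"off mm",((w-q)*1000).round(1))
E
```

```text
32 [ 0.641  -0.1669] off mm [-0.4 -1. ]
42 [ 0.5637 -0.1729] off mm [-1.3 -1.1]
52 [ 0.4854 -0.1784] off mm [0.4 0.7]
62 [ 0.4114 -0.1782] off mm [-0.1  2.8]
```

All within 3 mm, so I'm handing in.

```bash
python3 -c "
from rig import *
print(hand_in())"
```

```text
the job is handed in; nothing more can be done
None
```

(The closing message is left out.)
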